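# Set out the espresso tools for the next shot

### The arm

A 7-joint arm with a two-finger parallel gripper is mounted at the origin on the work surface. World frame = base frame: x ahead of the robot, y to its left, z up, the work surface at z = 0. Lengths are in m, angles in rad, forces in N, time in s.
With the tool pointing down it reaches from about 0.4 to 0.85 m from the base axis. Payload 10.4 kg.
Tool frame: the origin (TCP) lies midway between the tips of the shut fingers; the grasp point (between the pads) lies 19 mm behind it; z points along the fingers, y is the line along which they close (so a half turn about z gives the same grasp; the last joint's range is limited). The gripper opens to 87 mm and grips with 3 to 60 N. Pads are 19 mm wide; open, the fingers measure 117 mm over their backs; the gripper's body (75 mm by 190 mm) begins 51 mm behind the grasp point.
Start: joints at [-1.192, 0.332, -0.065, 1.46, 0.022, 1.35, -0.088], TCP at [0.244, 0.575, 0.223] pointing down, gripper open.
Joint ranges: [-2.6, 2.6], [-0.5, 2.12], [-1.47, 1.34], [0.16, 2.42], [-1.27, 4.41], [0.06, 2.06], [-2.6, 2.6]. Speed limits (rad/s): [2.22, 2.22, 2.79, 2.79, 3.14, 3.14, 3.14].

### API

Orientations are given as a unit quaternion [x, y, z, w].
In Python, from bench import r gives the robot as it stands.
- The arm moves only by the tool arm_command, never from a script. Its arguments are lists of equal length, an entry for each row: "xyz": the shift along the world's x, y, z in m, a list of three; "rot": the turn, a rotation vector about the world's x, y, z in rad, a list of three. In form: {"xyz": [[tx, ty, tz], ...], "rot": [[ax, ay, az], ...]}. A call has 1 to 20 rows; each row is the pose to reach, as a shift and turn from the pose commanded when the call began; what a row does not reach only later rows make up. A row lasts 1/12 s, in which the tool goes at most 41.7 mm and 7.16 degrees, less where a joint would pass 70% of its speed; a pose out of reach is approached as far as the arm can. A call with a gripper value outside its range is refused whole. "grip" is the opening, from 0 (shut) to 1 (fully open), set as the call begins (left out, the last holds). The fingers move at their own pace and stop on an object; "squeeze" is the grip in N (left out, the last holds). Time passes only in rows, so rows that repeat a pose let the fingers close. It gives the time, the measured TCP pose, the force, the opening and the grip force at its end, in the units of the state.
- r.read_state(): the state, without advancing time (a new reading comes with each control period).
- r.camera(name): name is "scene" or "top"; returns the picture (384x512x3 uint8, red, green, blue); there is no depth.
- r.camera_model(name): a dict with "fx", "fy", "cx", "cy" (pixels), "T" (4x4, takes a point from camera to world coordinates). Camera axes: x right, y up, looking along -z (the intrinsics and any distortion apply to the point x, -y, -z); pixel columns grow to the right and rows downward; lengths in m; the calibration is good to about 2 mm. A picture is of the moment at which its call begins. camera_model takes no time and is no camera call.
- r.close_job(): hands the job in; it is judged then, once.
Trained networks look in the newest picture that a camera, given by its name, has taken for a name from the list of things; names that differ only in an ending like _2 or _b are one class to them, and where a whole thing is asked for, a point or a joint stands for the part that bears it (a point fixed in the world has none). Each returns a list of dicts, best first, with "conf" (0 to 1); they miss things now and then, are a little off and sometimes report something else, mostly with a low value. They report only what shows in the picture. A call takes as long as a camera call. They do not tell look-alikes from the thing itself.
- r.look_for(label, camera): "at" ([x, y, z] in m, in the coordinates of the camera as it stood for that picture, good to about 4 mm: the middle of the surface that is visible of it).
- r.spot_point(label, camera): "at" ([x, y, z] in m, in the coordinates of the camera as it stood for that picture, good to about 4 mm: a listed point, or the origin of a listed thing).
The state is a dict: "time": time; "joint_positions": joint angles; "joint_vel": joint speeds; "joint_torque": joint torques, N m; "ee_pos": TCP position; "eef_rot": TCP orientation; "ft_force": force on the tool from outside, world axes, zero at the start; "torque": the same for the moment, N m; "width": finger opening in m; "grip_force": force on a finger pad.
Only numpy, scipy, OpenCV 4.12 (cv2) and the standard library are available. Lean on these libraries where they do the work, as an engineer would, in place of code of your own. Each camera call takes 0.05 s, during which the arm holds its last target. There are 200 camera calls.

### The job

Set the counter out for the next espresso: on the tamping mat stand the levelling tool in the middle ring, the shot glass in the end ring nearer the scale and the tamper in the other end ring, each well centred in its ring. Stand the dosing cup in the middle of the scale's steel plate and seat the dosing funnel fully home in its mouth, skirt down. Set the glass down gently, and leave the milk jug and the ceramic cup standing where they are.

Things in the scene. Friction and masses are not known exactly. Their poses are not given: they have to be found in the camera images.
- shot_glass_mid (a point): The shot glass: a plain clear-glass tumbler, open at the top, no handle, standing upright. 62 mm high, outside diameter 51 mm at the foot widening to 56 mm at the rim, wall 3 mm, base 8 mm thick, about 0.13 kg. This point is on its axis, half-way up (31 mm above its foot); z is up its axis. Round, so its yaw means nothing.
- tamper_mid (a point): The tamper: a solid polished-steel tool standing on its flat round base, 88 mm high, about 0.38 kg. Base 58 mm in diameter, 18 mm high; then a waist 23 mm thick (30 to 36 mm up) and a rounded handle 33 to 34 mm thick from 50 to 72 mm above the foot, tapering above. This point: on its axis, half-way up (44 mm above its foot); z up its axis. Round.
- leveller_mid (a point): The levelling tool: a low solid round metal puck with a narrow dark groove round its waist and a closed flat top with a dark disc, lying flat. 34 mm high, 58 mm in diameter, about 0.30 kg. This point is on its axis, half-way up (17 mm above its foot); z is up its axis. Round.
- dosing_cup_mid (a point): The dosing cup: a straight-sided steel cup, open at the top, no handle and no spout, standing upright. 55 mm high, outside diameter 56 mm, inside diameter 51 mm. About 0.12 kg. This point is on its axis, half-way up (27.5 mm above its foot); z is up its axis. Round.
- funnel_mid (a point): The dosing funnel: a low bare-aluminium ring, open right through, 30 mm high, about 0.07 kg, standing on its skirt. The skirt (lowest 8 mm, 43 mm outside diameter) drops loosely into the dosing cup's mouth; above it a flat flange steps out to a body 60 to 62 mm wide, and its underside rests on the cup's rim. This point: on the axis, 15 mm above the skirt's foot; z up the axis. Round.
- mat: The tamping mat: a dark rubber mat fixed to the counter, 100 mm (its x) by 280 mm (its y), 6 mm thick, with three thin grey moulded rings in a row, 80 mm in outside diameter, their lines too thin to feel. Origin on the underside at the mat's centre; ring centres at y = -88, 0 and +88 mm in its frame, top face at z = 6 mm. z up; it may be turned a little.
- scale: The coffee scale: a flat black body, 112 by 110 mm, fixed to the counter, with a steel weighing plate (86 mm along its x, 100 mm along its y) and a small display on the edge towards the robot. The plate's top is 22 mm above the counter. Origin on the underside, under the centre of the steel plate; z up. It stands left or right of the mat.
- milk_jug_mid (a point): Bystander: a small steel milk jug with a handle and a pouring lip, loose, 75 mm high, 66 mm in diameter at the foot, its handle reaching 56 mm from the axis along its +y. This point is on its axis, half-way up. To be left alone.
- ceramic_cup_mid (a point): Bystander: a small white ceramic cup with a handle (along its +y), loose, 54 mm high, 62 mm in diameter at the rim. This point is on its axis, half-way up. To be left alone.
Things that resemble listed ones, but are neither listed nor needed, are in the scene too. What is shaped like the part that bears shot_glass_mid but purple or yellow is not meant.

How it is judged:
By the outcome, as a careful person would: the job done as asked, in the order asked, and still so for the second after the job is handed in, with the robot touching nothing.
It also fails if it takes over 128 s, if anything falls off the work surface, if the arm or the gripper's body presses on something with over 40 N, if the wrist force passes 120 N, or if a joint passes its speed limit or range.

## Working session

There is one attempt and no reset: what is moved stays moved. The work goes in short steps, Python scripts to look and compute and a tool call to move; the robot and the scene stay as the last step left them, time stands still between calls to the robot, and variables do not carry over. Pictures are saved under pics/ and viewed, at most 14 in all, crops included, and the job is handed in when it is done.

Besides the shell and the picture viewer there is one more tool, called after "Call:" as name(argument=value, ...) on one line, values as JSON. arm_command: Moves the arm, as the interface text tells. Its arguments: {"type":"object","properties":{"xyz":{"type":"array"},"rot":{"type":"array"},"grip":{"type":"number"},"squeeze":{"type":"number"}},"required":["xyz","rot"]}

```bash
mkdir -p pics; ls; cat > h.py <<'E'
import numpy as np, cv2
from bench import r
def snap(n,f):
    im=r.camera(n); cv2.imwrite(f,cv2.cvtColor(im,cv2.COLOR_RGB2BGR)); return im
def world(n,p):
    T=np.array(r.camera_model(n)["T"]); return (T@np.r_[p,1])[:3]
def pix(n,P):
    m=r.camera_model(n); c=np.linalg.inv(np.array(m["T"]))@np.r_[P,1]
    return m["cx"]+m["fx"]*c[0]/-c[2], m["cy"]+m["fy"]*(-c[1])/-c[2]
def ray(n,u,v,z):
    m=r.camera_model(n);T=np.array(m["T"])
    d=T[:3,:3]@np.array([(u-m["cx"])/m["fx"],-(v-m["cy"])/m["fy"],-1]);o=T[:3,3]
    return o+d*(z-o[2])/d[2]
E
python3 - <<'E'
from h import *
for n in("scene","top"):
    snap(n,f"pics/{n}0.png"); print(n,r.camera_model(n))
    for l in "shot_glass_mid tamper_mid leveller_mid dosing_cup_mid funnel_mid mat scale milk_jug_mid ceramic_cup_mid".split():
        for d in r.spot_point(l,n):
            w=world(n,d["at"]); print(l,np.round(w,3),round(d["conf"],2),np.round(pix(n,w)), [k for k in d if k not in("at","conf")])
s=r.read_state();print(s)
E
```

```text
pics
scene {'fx': 440.8019303363266, 'fy': 440.8019303363266, 'cx': 254.60836708452723, 'cy': 184.51111525189458, 'T': array([[ 0.69944588, -0.61735635,  0.36006472,  0.86839749],
       [ 0.7145809 ,  0.59548116, -0.36711896, -0.42891448],
       [ 0.01223147,  0.51407522,  0.85765789,  1.05939739],
       [ 0.        ,  0.        ,  0.        ,  1.        ]])}
shot_glass_mid [0.281 0.223 0.035] 0.76 [269. 110.] []
shot_glass_mid [0.468 0.108 0.032] 0.74 [287. 171.] []
shot_glass_mid [0.576 0.268 0.034] 0.63 [354. 160.] []
tamper_mid [ 0.452 -0.374  0.045] 0.95 [143. 283.] []
leveller_mid [0.487 0.361 0.018] 0.7 [350. 128.] []
dosing_cup_mid [ 0.448 -0.13   0.029] 0.55 [219. 220.] []
funnel_mid [ 0.475 -0.01   0.012] 0.73 [259. 202.] []
mat [ 0.64  -0.178  0.001] 0.9 [257. 288.] []
scale [0.64  0.123 0.003] 0.59 [337. 212.] []
milk_jug_mid [0.464 0.244 0.038] 0.93 [319. 141.] []
ceramic_cup_mid [ 0.475 -0.244  0.026] 0.71 [192. 256.] []
top {'fx': 386.2917398819059, 'fy': 386.2917398819059, 'cx': 255.78723380473392, 'cy': 193.67631396323222, 'T': array([[ 0.01581308,  0.99456833, -0
[... 745 characters left out ...]
 'joint_positions': array([-1.19162652,  0.33218813, -0.0646867 ,  1.46012123,  0.0215946 ,
        1.34985562, -0.0884904 ]), 'joint_vel': array([-0.0008504 ,  0.00089321, -0.00136461, -0.00124033,  0.00061808,
       -0.00019161,  0.00070616]), 'joint_torque': array([ 8.67494455e-04, -6.23048186e+01,  2.48481083e-02, -3.90108132e+01,
       -6.11989922e-02,  3.17349890e-02,  1.03716366e-05]), 'ee_pos': array([0.2444039 , 0.57526235, 0.22257275]), 'eef_rot': array([1.99536744e-01, 9.79890343e-01, 6.15113574e-05, 9.99188572e-07]), 'ft_force': array([0.53504601, 0.40738714, 0.31504425]), 'torque': array([ 0.00614402,  0.02176364, -0.00763463]), 'grip_force': 0.0, 'width': 0.08676356328455188}
```

View pics/top0.png

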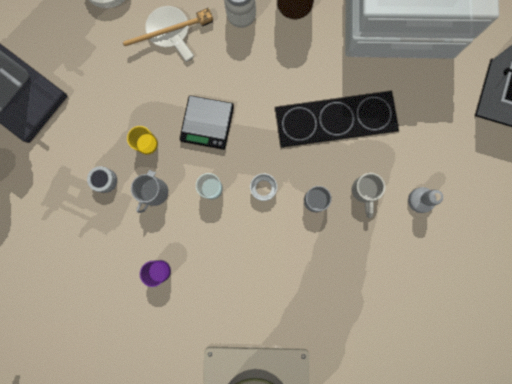

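View pics/scene0.png

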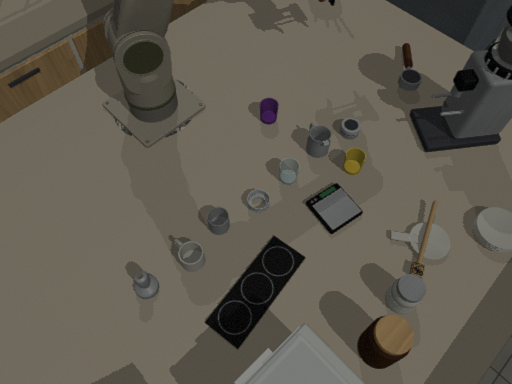

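The top view shows the row, left to right: leveller (101,180), jug (147,188), clear glass (209,187), funnel (264,187), dosing cup (318,199), ceramic cup (370,190) and tamper (425,200). The mat is at (336,119) and the scale at (207,121). The yellow and purple tumblers are decoys. Next I measure the mat, plate and object positions more precisely.

```bash
python3 - <<'E'
from h import *
from itertools import product
for n,seedm in (("top",(336,127)),("scene",(248,290))):
    im=cv2.imread(f"pics/{n}0.png"); hsv=cv2.cvtColor(im,cv2.COLOR_BGR2HSV); g=im.max(2)
    m=(g<60).astype(np.uint8); m=cv2.morphologyEx(m,cv2.MORPH_CLOSE,np.ones((5,5)))
    k,lab,st,c=cv2.connectedComponentsWithStats(m)
    for i in range(1,k):
        if 600<st[i,4]<9000:
            cn=cv2.findContours((lab==i).astype(np.uint8),0,2)[0][0][:,0,:]
            for z in(.006,.02):
                P=np.array([ray(n,u,v,z)[:2] for u,v in cn],np.float32)
                R=cv2.minAreaRect(P*1000); 
                print(n,z,np.round(c[i]),np.round(R[0],1),np.round(R[1],1),round(R[2],1))
# plate: bright region in scale, top
for n,s in(("top",(209,112)),("scene",(340,209))):
    im=cv2.imread(f"pics/{n}0.png"); f=im.copy(); mk=np.zeros((im.shape[0]+2,im.shape[1]+2),np.uint8)
    cv2.floodFill(f,mk,s,(0,0,255),(25,)*3,(25,)*3,4|cv2.FLOODFILL_FIXED_RANGE)
    cn=np.argwhere(mk[1:-1,1:-1])[:,::-1]
    P=np.array([ray(n,u,v,.022)[:2] for u,v in cn],np.float32)
    R=cv2.minAreaRect(P*1000);print("plate",n,len(cn),np.round(R[0],1),np.round(R[1],1),round(R[2],1))
for n,x0,y0,w,h in(("top",70,90,390,125),):
    im=cv2.imread(f"pics/{n}0.png")[y0:y0+h,x0:x0+w]; cv2.imwrite("pics/c.png",cv2.resize(im,None,fx=2,fy=2,interpolation=cv2.INTER_CUBIC))
E
```

```text
top 0.006 [ 25. 112.] [663.4 553.2] [118.5 149.2] 55.6
top 0.02 [ 25. 112.] [658.7 544.2] [116.7 146.8] 55.6
top 0.006 [336. 119.] [ 638.7 -179. ] [ 97.4 276.5] 8.8
top 0.02 [336. 119.] [ 634.4 -176.5] [ 95.9 272.1] 8.8
scene 0.006 [101.  34.] [-381.3   68.8] [116.2 359.1] 52.9
scene 0.02 [101.  34.] [-364.7   62.2] [114.6 354.3] 52.9
scene 0.006 [463.  66.] [594.9 862.9] [468.6 712.2] 43.8
scene 0.02 [463.  66.] [598.5 845.7] [462.4 702.8] 43.8
scene 0.006 [143.  58.] [-191.6  102.2] [134.5 153. ] 40.3
scene 0.02 [143.  58.] [-177.5   95.1] [132.7 151. ] 40.3
scene 0.006 [150. 106.] [-53.5  24.1] [161.3 249.8] 65.2
scene 0.02 [150. 106.] [-41.2  18.1] [159.1 246.5] 65.2
scene 0.006 [254. 292.] [ 640.3 -181.3] [101.3 280.1] 8.8
scene 0.02 [254. 292.] [ 643.4 -184.6] [ 99.9 276.4] 8.8
scene 0.006 [374. 349.] [932.2 -75.6] [101.7  98.1] 81.2
scene 0.02 [374. 349.] [931.3 -80.3] [100.4  96.8] 81.2Traceback (most recent call last):
  File "<stdin>", line 19, in <module>
  File "h.py", line 11, in ray
    m=r.camera_model(n);T=np.array(m["T"])
ValueError: time passes only in moves, steps and waits
```

```bash
sed -i 's/^def snap/import functools\n@functools.lru_cache\ndef cm(n): return r.camera_model(n)\ndef snap/; s/m=r.camera_model(n)/m=cm(n)/; s/np.array(r.camera_model(n)\["T"\])/np.array(cm(n)["T"])/' h.py; cat > m.py <<'E'
from h import *
# plate
for n,s in(("top",(209,112)),("scene",(340,209))):
    im=cv2.imread(f"pics/{n}0.png"); f=im.copy(); mk=np.zeros((im.shape[0]+2,im.shape[1]+2),np.uint8)
    cv2.floodFill(f,mk,s,(0,0,255),(30,)*3,(30,)*3,4|cv2.FLOODFILL_FIXED_RANGE)
    cn=cv2.findContours(mk[1:-1,1:-1].copy(),0,2)[0][0][:,0,:]
    P=np.array([ray(n,u,v,.022)[:2] for u,v in cn],np.float32)
    R=cv2.minAreaRect(P*1000);print("plate",n,len(cn),np.round(R[0],1),np.round(R[1],1),round(R[2],1))
im=cv2.imread("pics/top0.png")[90:215,70:460]; cv2.imwrite("pics/c.png",cv2.resize(im,None,fx=2,fy=2,interpolation=cv2.INTER_CUBIC))
M=np.array([.6395,-.18]);a=np.radians(8.8)
for k in(-88,0,88): 
    P=M+k/1000*np.array([-np.sin(a),np.cos(a)]); print(k,P.round(4),np.round(pix("top",[*P,.006])),np.round(pix("scene",[*P,.006])))
E
python3 m.py
```

```text
plate top 58 [636. 123.] [97.3 83.7] 79.8
plate scene 888 [342.  124.4] [1538.  1293.5] 46.6
-88 [ 0.653 -0.267] [374. 113.] [234. 317.]
0 [ 0.6395 -0.18  ] [337. 118.] [257. 288.]
88 [ 0.626 -0.093] [299. 124.] [277. 260.]
```

View pics/c.png

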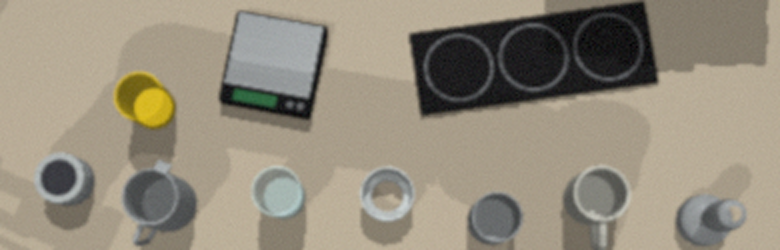

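The crop confirms that layout. Plate centre is (0.636,0.123). Rings are at (0.6395,-0.180), (0.626,-0.093) and (0.653,-0.267). I start with the leveller, squeezing it once along each of two perpendicular directions to centre it.

Call:
arm_command(xyz=[[0.244,-0.216,-0.08],[0.244,-0.216,-0.08],[0.244,-0.216,-0.08],[0.244,-0.216,-0.08],[0.244,-0.216,-0.08],[0.244,-0.216,-0.08],[0.244,-0.216,-0.08],[0.244,-0.216,-0.08],[0.244,-0.216,-0.08],[0.244,-0.216,-0.08],[0.244,-0.216,-0.08],[0.244,-0.216,-0.11],[0.244,-0.216,-0.14],[0.244,-0.216,-0.17],[0.244,-0.216,-0.195],[0.244,-0.216,-0.214],[0.244,-0.216,-0.214],[0.244,-0.216,-0.214]], rot=[[0,0,0.97],[0,0,0.97],[0,0,0.97],[0,0,0.97],[0,0,0.97],[0,0,0.97],[0,0,0.97],[0,0,0.97],[0,0,0.97],[0,0,0.97],[0,0,0.97],[0,0,0.97],[0,0,0.97],[0,0,0.97],[0,0,0.97],[0,0,0.97],[0,0,0.97],[0,0,0.97]], grip=1, squeeze=5)

```text
time: 2.5
ee_pos: [0.4871, 0.3603, 0.0085]
eef_rot: [-0.281, 0.96, 0.0, -0.001]
ft_force: [0.6, 0.3, 1.1]
width: 0.0867
grip_force: 0.0
```

Call:
arm_command(xyz=[[0,0,0],[0,0,0],[0,0,0],[0,0,0],[0,0,0],[0,0,0],[0,0,0],[0,0,0],[0,0,0],[0,0,0]], rot=[[0,0,0],[0,0,0],[0,0,0],[0,0,0],[0,0,0],[0,0,0],[0,0,0],[0,0,0],[0,0,0],[0,0,0]], grip=0)

```text
time: 3.33
ee_pos: [0.4885, 0.36, 0.0092]
eef_rot: [-0.28, 0.96, 0.0, 0.0]
ft_force: [-3.0, 0.9, 6.2]
width: 0.058
grip_force: 5.0
```

Call:
arm_command(xyz=[[0,0,0],[0,0,0],[0,0,0],[0,0,0],[0,0,0],[0,0,0],[0,0,0],[0,0,0],[0,0,0],[0,0,0],[0,0,0],[0,0,0],[0,0,0],[0,0,0],[0,0,0],[0,0,0],[0,0,0],[0,0,0],[0,0,0]], rot=[[0,0,0],[0,0,0],[0,0,0],[0,0,0],[0,0,-1.57],[0,0,-1.57],[0,0,-1.57],[0,0,-1.57],[0,0,-1.57],[0,0,-1.57],[0,0,-1.57],[0,0,-1.57],[0,0,-1.57],[0,0,-1.57],[0,0,-1.57],[0,0,-1.57],[0,0,-1.57],[0,0,-1.57],[0,0,-1.57]], grip=1)

```text
time: 4.92
ee_pos: [0.4883, 0.3592, 0.0084]
eef_rot: [0.479, 0.878, -0.0, 0.0]
ft_force: [0.3, 0.3, -1.1]
width: 0.0868
grip_force: 0.0
```

Call:
arm_command(xyz=[[0,0,0],[0,0,0],[0,0,0],[0,0,0],[0,0,0],[0,0,0],[0,0,0],[0,0,0],[0,0,0],[0,0,0]], rot=[[0,0,0],[0,0,0],[0,0,0],[0,0,0],[0,0,0],[0,0,0],[0,0,0],[0,0,0],[0,0,0],[0,0,0]], grip=0, squeeze=20)

```text
time: 5.75
ee_pos: [0.4885, 0.3592, 0.0086]
eef_rot: [0.48, 0.877, 0.0, 0.0]
ft_force: [0.9, -0.8, -0.3]
width: 0.0577
grip_force: 20.0
```

Call:
arm_command(xyz=[[0,0,0.03],[0,0,0.06],[0,0,0.09],[0,0,0.13],[0.151,-0.539,0.13],[0.151,-0.539,0.13],[0.151,-0.539,0.13],[0.151,-0.539,0.13],[0.151,-0.539,0.13],[0.151,-0.539,0.13],[0.151,-0.539,0.13],[0.151,-0.539,0.13],[0.151,-0.539,0.13],[0.151,-0.539,0.13],[0.151,-0.539,0.13],[0.151,-0.539,0.13],[0.151,-0.539,0.13],[0.151,-0.539,0.13],[0.151,-0.539,0.13],[0.151,-0.539,0.13]], rot=[[0,0,0],[0,0,0],[0,0,0],[0,0,0],[0,0,-0.41],[0,0,-0.41],[0,0,-0.41],[0,0,-0.41],[0,0,-0.41],[0,0,-0.41],[0,0,-0.41],[0,0,-0.41],[0,0,-0.41],[0,0,-0.41],[0,0,-0.41],[0,0,-0.41],[0,0,-0.41],[0,0,-0.41],[0,0,-0.41],[0,0,-0.41]])

```text
time: 7.42
ee_pos: [0.6388, -0.1813, 0.1378]
eef_rot: [0.65, 0.76, -0.001, -0.0]
ft_force: [0.5, 1.2, -3.2]
width: 0.0574
grip_force: 20.0
```

Call:
arm_command(xyz=[[0,0,0],[0,0,0],[0,0,-0.04],[0,0,-0.08],[0,0,-0.1],[0,0,-0.112],[0,0,-0.116],[0,0,-0.12],[0,0,-0.122],[0,0,-0.122],[0,0,-0.122]], rot=[[0,0,0],[0,0,0],[0,0,0],[0,0,0],[0,0,0],[0,0,0],[0,0,0],[0,0,0],[0,0,0],[0,0,0],[0,0,0]])

```text
time: 8.33
ee_pos: [0.6402, -0.1799, 0.0179]
eef_rot: [0.649, 0.761, 0.001, 0.001]
ft_force: [0.3, -0.2, -2.7]
width: 0.0576
grip_force: 20.0
```

Call:
arm_command(xyz=[[0,0,-0.001],[0,0,-0.002],[0,0,-0.003],[0,0,-0.0035],[0,0,-0.0035]], rot=[[0,0,0],[0,0,0],[0,0,0],[0,0,0],[0,0,0]])

```text
time: 8.75
ee_pos: [0.6398, -0.1798, 0.0146]
eef_rot: [0.649, 0.761, 0.001, 0.0]
ft_force: [-4.7, 0.9, 10.2]
width: 0.0576
grip_force: 20.0
```

Call:
arm_command(xyz=[[0,0,0],[0,0,0],[0,0,0],[0,0,0],[0,0,0.03],[0,0,0.07],[0,0,0.11],[-0.17,0.289,0.125],[-0.17,0.289,0.125],[-0.17,0.289,0.125],[-0.17,0.289,0.125],[-0.17,0.289,0.125],[-0.17,0.289,0.125],[-0.17,0.289,0.125],[-0.17,0.289,0.125],[-0.17,0.289,0.125],[-0.17,0.289,0.125],[-0.17,0.289,0.125],[-0.17,0.289,0.125]], rot=[[0,0,0],[0,0,0],[0,0,0],[0,0,0],[0,0,0],[0,0,0],[0,0,0],[0,0,0.63],[0,0,0.63],[0,0,0.63],[0,0,0.63],[0,0,0.63],[0,0,0.63],[0,0,0.63],[0,0,0.63],[0,0,0.63],[0,0,0.63],[0,0,0.63],[0,0,0.63]], grip=1, squeeze=3)

```text
time: 10.33
ee_pos: [0.47, 0.1079, 0.1381]
eef_rot: [0.382, 0.924, -0.0, 0.0]
ft_force: [-0.3, -0.4, -0.6]
width: 0.087
grip_force: 0.0
```

Call:
arm_command(xyz=[[0,0,0],[0,0,-0.03],[0,0,-0.06],[0,0,-0.09],[0,0,-0.11],[0,0,-0.12],[0,0,-0.12],[0,0,-0.12]], rot=[[0,0,0],[0,0,0],[0,0,0],[0,0,0],[0,0,0],[0,0,0],[0,0,0],[0,0,0]])

```text
time: 11.0
ee_pos: [0.4699, 0.1087, 0.0184]
eef_rot: [0.382, 0.924, -0.0, 0.0]
ft_force: [-0.1, -0.1, 1.0]
width: 0.0868
grip_force: 0.0
```

Call:
arm_command(xyz=[[0,0,0],[0,0,0],[0,0,0],[0,0,0],[0,0,0],[0,0,0],[0,0,0],[0,0,0],[0,0,0],[0,0,0]], rot=[[0,0,0],[0,0,0],[0,0,0],[0,0,0],[0,0,0],[0,0,0],[0,0,0],[0,0,0],[0,0,0],[0,0,0]], grip=0)

```text
time: 11.83
ee_pos: [0.4697, 0.1095, 0.0183]
eef_rot: [0.381, 0.925, 0.0, 0.0]
ft_force: [0.8, 1.0, 2.2]
width: 0.055
grip_force: 3.0
```

Call:
arm_command(xyz=[[0,0,0],[0,0,0],[0,0,0],[0,0,0],[0,0,0],[0,0,0],[0,0,0],[0,0,0],[0,0,0],[0,0,0],[0,0,0],[0,0,0],[0,0,0],[0,0,0],[0,0,0],[0,0,0],[0,0,0],[0,0,0],[0,0,0]], rot=[[0,0,0],[0,0,0],[0,0,0],[0,0,0],[0,0,-1.57],[0,0,-1.57],[0,0,-1.57],[0,0,-1.57],[0,0,-1.57],[0,0,-1.57],[0,0,-1.57],[0,0,-1.57],[0,0,-1.57],[0,0,-1.57],[0,0,-1.57],[0,0,-1.57],[0,0,-1.57],[0,0,-1.57],[0,0,-1.57]], grip=1)

```text
time: 13.42
ee_pos: [0.4693, 0.1092, 0.018]
eef_rot: [0.923, 0.386, -0.0, 0.0]
ft_force: [0.1, 0.2, -0.5]
width: 0.0869
grip_force: 0.0
```

Call:
arm_command(xyz=[[0,0,0],[0,0,0],[0,0,0],[0,0,0],[0,0,0],[0,0,0],[0,0,0],[0,0,0],[0,0,0],[0,0,0]], rot=[[0,0,0],[0,0,0],[0,0,0],[0,0,0],[0,0,0],[0,0,0],[0,0,0],[0,0,0],[0,0,0],[0,0,0]], grip=0, squeeze=12)

```text
time: 14.25
ee_pos: [0.4695, 0.1092, 0.0181]
eef_rot: [0.923, 0.385, 0.0, 0.0]
ft_force: [1.0, 0.0, -0.1]
width: 0.0553
grip_force: 12.0
```

Call:
arm_command(xyz=[[0,0,0.01],[0,0,0.03],[0,0,0.06],[0,0,0.09],[0,0,0.11],[0.156,-0.202,0.11],[0.156,-0.202,0.11],[0.156,-0.202,0.11],[0.156,-0.202,0.11],[0.156,-0.202,0.11],[0.156,-0.202,0.11],[0.156,-0.202,0.11],[0.156,-0.202,0.11],[0.156,-0.202,0.11],[0.156,-0.202,0.11],[0.156,-0.202,0.11]], rot=[[0,0,0],[0,0,0],[0,0,0],[0,0,0],[0,0,0],[0,0,0.94],[0,0,0.94],[0,0,0.94],[0,0,0.94],[0,0,0.94],[0,0,0.94],[0,0,0.94],[0,0,0.94],[0,0,0.94],[0,0,0.94],[0,0,0.94]])

```text
time: 15.58
ee_pos: [0.6252, -0.0925, 0.1284]
eef_rot: [0.65, 0.76, 0.0, -0.0]
ft_force: [-0.1, -0.1, -1.1]
width: 0.0554
grip_force: 12.0
```

Call:
arm_command(xyz=[[0,0,-0.03],[0,0,-0.06],[0,0,-0.08],[0,0,-0.09],[0,0,-0.096],[0,0,-0.099],[0,0,-0.1005],[0,0,-0.1015],[0,0,-0.102],[0,0,-0.1025],[0,0,-0.103],[0,0,-0.1035],[0,0,-0.104],[0,0,-0.104],[0,0,-0.104]], rot=[[0,0,0],[0,0,0],[0,0,0],[0,0,0],[0,0,0],[0,0,0],[0,0,0],[0,0,0],[0,0,0],[0,0,0],[0,0,0],[0,0,0],[0,0,0],[0,0,0],[0,0,0]])

```text
time: 16.83
ee_pos: [0.6257, -0.0931, 0.0245]
eef_rot: [0.649, 0.761, 0.0, 0.0]
ft_force: [-0.2, -0.5, 3.2]
width: 0.0554
grip_force: 12.0
```

Call:
arm_command(xyz=[[0,0,0],[0,0,0],[0,0,0],[0,0,0],[0,0,0.02],[0,0,0.05],[0,0,0.09],[0,0,0.13],[-0.174,-0.278,0.13],[-0.174,-0.278,0.13],[-0.174,-0.278,0.13],[-0.174,-0.278,0.13],[-0.174,-0.278,0.13],[-0.174,-0.278,0.13],[-0.174,-0.278,0.13],[-0.174,-0.278,0.13],[-0.174,-0.278,0.13],[-0.174,-0.278,0.13],[-0.174,-0.278,0.13],[-0.174,-0.278,0.13]], rot=[[0,0,0],[0,0,0],[0,0,0],[0,0,0],[0,0,0],[0,0,0],[0,0,0],[0,0,0],[0,0,-0.94],[0,0,-0.94],[0,0,-0.94],[0,0,-0.94],[0,0,-0.94],[0,0,-0.94],[0,0,-0.94],[0,0,-0.94],[0,0,-0.94],[0,0,-0.94],[0,0,-0.94],[0,0,-0.94]], grip=1, squeeze=3)

```text
time: 18.5
ee_pos: [0.4525, -0.3694, 0.1539]
eef_rot: [0.923, 0.386, 0.0, -0.0]
ft_force: [-0.5, -1.1, -0.3]
width: 0.0869
grip_force: 0.0
```

Call:
arm_command(xyz=[[0,0,0],[0,0,-0.03],[0,0,-0.06],[0,0,-0.09],[0,0,-0.112],[0,0,-0.112],[0,0,-0.112]], rot=[[0,0,0],[0,0,0],[0,0,0],[0,0,0],[0,0,0],[0,0,0],[0,0,0]])

```text
time: 19.08
ee_pos: [0.4514, -0.3699, 0.0418]
eef_rot: [0.923, 0.385, -0.001, -0.001]
ft_force: [0.7, -1.6, 0.1]
width: 0.087
grip_force: 0.0
```

Call:
arm_command(xyz=[[0,0,0],[0,0,0],[0,0,0],[0,0,0],[0,0,0],[0,0,0],[0,0,0],[0,0,0],[0,0,0],[0,0,0],[0,0,0],[0,0,0],[0,0,0]], rot=[[0,0,0],[0,0,0],[0,0,0],[0,0,0],[0,0,0],[0,0,0],[0,0,0],[0,0,0],[0,0,0],[0,0,0],[0,0,0],[0,0,0],[0,0,0]], grip=0)

```text
time: 20.17
ee_pos: [0.4511, -0.3706, 0.042]
eef_rot: [0.923, 0.385, -0.0, -0.0]
ft_force: [-1.3, 2.5, 2.5]
width: 0.0335
grip_force: 3.0
```

Call:
arm_command(xyz=[[0,0,0],[0,0,0],[0,0,0],[0,0,0],[0,0,0],[0,0,0],[0,0,0],[0,0,0],[0,0,0],[0,0,0],[0,0,0],[0,0,0],[0,0,0],[0,0,0],[0,0,0],[0,0,0],[0,0,0],[0,0,0],[0,0,0]], rot=[[0,0,0],[0,0,0],[0,0,0],[0,0,0],[0,0,1.57],[0,0,1.57],[0,0,1.57],[0,0,1.57],[0,0,1.57],[0,0,1.57],[0,0,1.57],[0,0,1.57],[0,0,1.57],[0,0,1.57],[0,0,1.57],[0,0,1.57],[0,0,1.57],[0,0,1.57],[0,0,1.57]], grip=1)

```text
time: 21.75
ee_pos: [0.4515, -0.3709, 0.0422]
eef_rot: [0.382, 0.924, 0.0, 0.0]
ft_force: [0.9, -0.6, -0.5]
width: 0.087
grip_force: 0.0
```

Call:
arm_command(xyz=[[0,0,0],[0,0,0],[0,0,0],[0,0,0],[0,0,0],[0,0,0],[0,0,0],[0,0,0],[0,0,0],[0,0,0],[0,0,0],[0,0,0]], rot=[[0,0,0],[0,0,0],[0,0,0],[0,0,0],[0,0,0],[0,0,0],[0,0,0],[0,0,0],[0,0,0],[0,0,0],[0,0,0],[0,0,0]], grip=0)

```text
time: 22.75
ee_pos: [0.4513, -0.3708, 0.0421]
eef_rot: [0.381, 0.925, -0.0, -0.0]
ft_force: [-0.2, -0.1, -0.3]
width: 0.0331
grip_force: 3.0
```

Call:
arm_command(xyz=[[0,0,0],[0,0,0],[0,0,0]], rot=[[0,0,0],[0,0,0],[0,0,0]], squeeze=25)

```text
time: 23.0
ee_pos: [0.4513, -0.3708, 0.0421]
eef_rot: [0.381, 0.925, -0.0, -0.0]
ft_force: [-0.6, -1.1, 0.2]
width: 0.0326
grip_force: 25.0
```

```bash
python3 - <<'E'
from h import *
for z in(0,.1,.2): print(z,[ray("top",u,58,z).round(3)[:2] for u in(360,400,450)],[ray("scene",*p,z).round(3)[:2] for p in((240,383),(270,352),(300,330))])
E
```

```text
0 [array([ 0.79 , -0.238]), array([ 0.79 , -0.332]), array([ 0.791, -0.45 ])] [array([ 0.766, -0.356]), array([ 0.767, -0.262]), array([ 0.781, -0.177])]
0.1 [array([ 0.743, -0.213]), array([ 0.743, -0.297]), array([ 0.743, -0.402])] [array([ 0.776, -0.363]), array([ 0.776, -0.278]), array([ 0.79 , -0.201])]
0.2 [array([ 0.695, -0.188]), array([ 0.696, -0.262]), array([ 0.696, -0.353])] [array([ 0.785, -0.37 ]), array([ 0.786, -0.294]), array([ 0.798, -0.224])]
```

Call:
arm_command(xyz=[[0,0,0.01],[0,0,0.03],[0,0,0.06],[0,0,0.09],[0,0,0.09],[0,0,0.09]], rot=[[0,0,0],[0,0,0],[0,0,0],[0,0,0],[0,0,0],[0,0,0]])

```text
time: 23.5
ee_pos: [0.4522, -0.3712, 0.1338]
eef_rot: [0.381, 0.925, 0.0, 0.002]
ft_force: [-0.9, 0.0, -5.1]
width: 0.0325
grip_force: 25.0
```

Call:
arm_command(xyz=[[0.2015,0.104,0],[0.2015,0.104,0],[0.2015,0.104,0],[0.2015,0.104,0],[0.2015,0.104,0],[0.2015,0.104,0],[0.2015,0.104,0],[0.2015,0.104,0],[0.2015,0.104,0],[0.2015,0.104,-0.03],[0.2015,0.104,-0.055],[0.2015,0.104,-0.07],[0.2015,0.104,-0.076],[0.2015,0.104,-0.079],[0.2015,0.104,-0.081],[0.2015,0.104,-0.0825],[0.2015,0.104,-0.0835],[0.2015,0.104,-0.084],[0.2015,0.104,-0.084]], rot=[[0,0,0.35],[0,0,0.35],[0,0,0.35],[0,0,0.35],[0,0,0.35],[0,0,0.35],[0,0,0.35],[0,0,0.35],[0,0,0.35],[0,0,0.35],[0,0,0.35],[0,0,0.35],[0,0,0.35],[0,0,0.35],[0,0,0.35],[0,0,0.35],[0,0,0.35],[0,0,0.35],[0,0,0.35]])

```text
time: 25.08
ee_pos: [0.6532, -0.2668, 0.0487]
eef_rot: [0.214, 0.977, 0.0, 0.0]
ft_force: [-0.2, -0.1, -4.3]
width: 0.0327
grip_force: 25.0
```

Call:
arm_command(xyz=[[0,0,-0.0005],[0,0,-0.001],[0,0,-0.0013],[0,0,-0.0013]], rot=[[0,0,0],[0,0,0],[0,0,0],[0,0,0]])

```text
time: 25.42
ee_pos: [0.6533, -0.2669, 0.0482]
eef_rot: [0.214, 0.977, 0.0, 0.001]
ft_force: [-4.0, 1.8, 6.7]
width: 0.0329
grip_force: 24.9
```

Call:
arm_command(xyz=[[0,0,0],[0,0,0],[0,0,0],[0,0,0],[0,0,0.02],[0,0,0.05],[0,0,0.08],[0,0,0.105],[-0.205,0.135,0.105],[-0.205,0.135,0.105],[-0.205,0.135,0.105],[-0.205,0.135,0.105],[-0.205,0.135,0.105],[-0.205,0.135,0.105],[-0.205,0.135,0.105],[-0.205,0.135,0.105],[-0.205,0.135,0.105]], rot=[[0,0,0],[0,0,0],[0,0,0],[0,0,0],[0,0,0],[0,0,0],[0,0,0],[0,0,0],[0,0,-0.35],[0,0,-0.35],[0,0,-0.35],[0,0,-0.35],[0,0,-0.35],[0,0,-0.35],[0,0,-0.35],[0,0,-0.35],[0,0,-0.35]], grip=1, squeeze=3)

```text
time: 26.83
ee_pos: [0.4487, -0.132, 0.1524]
eef_rot: [0.381, 0.925, 0.0, 0.001]
ft_force: [-0.5, -0.7, 0.6]
width: 0.0873
grip_force: 0.0
```

Call:
arm_command(xyz=[[0,0,0],[0,0,-0.03],[0,0,-0.06],[0,0,-0.09],[0,0,-0.115],[0,0,-0.135],[0,0,-0.135],[0,0,-0.135]], rot=[[0,0,0],[0,0,0],[0,0,0],[0,0,0],[0,0,0],[0,0,0],[0,0,0],[0,0,0]])

```text
time: 27.5
ee_pos: [0.4478, -0.1325, 0.0162]
eef_rot: [0.381, 0.924, -0.001, -0.001]
ft_force: [0.6, -0.7, 0.7]
width: 0.0871
grip_force: 0.0
```

Call:
arm_command(xyz=[[0,0,0],[0,0,0],[0,0,0],[0,0,0],[0,0,0],[0,0,0],[0,0,0],[0,0,0],[0,0,0],[0,0,0]], rot=[[0,0,0],[0,0,0],[0,0,0],[0,0,0],[0,0,0],[0,0,0],[0,0,0],[0,0,0],[0,0,0],[0,0,0]], grip=0)

```text
time: 28.33
ee_pos: [0.4482, -0.1317, 0.017]
eef_rot: [0.381, 0.925, 0.0, 0.0]
ft_force: [-0.5, -0.2, 4.4]
width: 0.0548
grip_force: 3.0
```

Call:
arm_command(xyz=[[0,0,0],[0,0,0],[0,0,0],[0,0,0],[0,0,0],[0,0,0],[0,0,0],[0,0,0],[0,0,0],[0,0,0],[0,0,0],[0,0,0],[0,0,0],[0,0,0],[0,0,0],[0,0,0],[0,0,0],[0,0,0],[0,0,0]], rot=[[0,0,0],[0,0,0],[0,0,0],[0,0,0],[0,0,-1.57],[0,0,-1.57],[0,0,-1.57],[0,0,-1.57],[0,0,-1.57],[0,0,-1.57],[0,0,-1.57],[0,0,-1.57],[0,0,-1.57],[0,0,-1.57],[0,0,-1.57],[0,0,-1.57],[0,0,-1.57],[0,0,-1.57],[0,0,-1.57]], grip=1)

```text
time: 29.92
ee_pos: [0.4478, -0.1317, 0.0167]
eef_rot: [0.923, 0.386, -0.0, 0.0]
ft_force: [-0.1, 0.2, 0.5]
width: 0.087
grip_force: 0.0
```

Call:
arm_command(xyz=[[0,0,0],[0,0,0],[0,0,0],[0,0,0],[0,0,0],[0,0,0],[0,0,0],[0,0,0],[0,0,0],[0,0,0]], rot=[[0,0,0],[0,0,0],[0,0,0],[0,0,0],[0,0,0],[0,0,0],[0,0,0],[0,0,0],[0,0,0],[0,0,0]], grip=0, squeeze=12)

```text
time: 30.75
ee_pos: [0.4478, -0.1317, 0.0167]
eef_rot: [0.923, 0.385, -0.0, -0.0]
ft_force: [-0.5, 1.6, 1.0]
width: 0.0562
grip_force: 12.0
```

Call:
arm_command(xyz=[[0,0,0.01],[0,0,0.04],[0,0,0.08],[0,0,0.11],[0.188,0.255,0.11],[0.188,0.255,0.11],[0.188,0.255,0.11],[0.188,0.255,0.11],[0.188,0.255,0.11],[0.188,0.255,0.11],[0.188,0.255,0.11],[0.188,0.255,0.11],[0.188,0.255,0.11],[0.188,0.255,0.11],[0.188,0.255,0.11],[0.188,0.255,0.11],[0.188,0.255,0.11]], rot=[[0,0,0],[0,0,0],[0,0,0],[0,0,0],[0,0,0.7],[0,0,0.7],[0,0,0.7],[0,0,0.7],[0,0,0.7],[0,0,0.7],[0,0,0.7],[0,0,0.7],[0,0,0.7],[0,0,0.7],[0,0,0.7],[0,0,0.7],[0,0,0.7]])

```text
time: 32.17
ee_pos: [0.6357, 0.122, 0.1273]
eef_rot: [0.736, 0.677, 0.0, 0.0]
ft_force: [-0.7, 0.8, -2.3]
width: 0.0569
grip_force: 12.0
```

Call:
arm_command(xyz=[[0,0,-0.03],[0,0,-0.06],[0,0,-0.075],[0,0,-0.082],[0,0,-0.084],[0,0,-0.0855],[0,0,-0.0865],[0,0,-0.0875],[0,0,-0.088],[0,0,-0.0885],[0,0,-0.0885]], rot=[[0,0,0],[0,0,0],[0,0,0],[0,0,0],[0,0,0],[0,0,0],[0,0,0],[0,0,0],[0,0,0],[0,0,0],[0,0,0]])

```text
time: 33.08
ee_pos: [0.6363, 0.1234, 0.0389]
eef_rot: [0.735, 0.678, 0.0, 0.0]
ft_force: [-0.4, -0.8, 0.5]
width: 0.0564
grip_force: 12.0
```

Call:
arm_command(xyz=[[0,0,-0.0007],[0,0,-0.0007]], rot=[[0,0,0],[0,0,0]])

```text
time: 33.25
ee_pos: [0.6363, 0.1234, 0.0388]
eef_rot: [0.735, 0.678, 0.001, 0.0]
ft_force: [-3.6, -0.4, 7.1]
width: 0.0564
grip_force: 12.0
```

Call:
arm_command(xyz=[[0,0,0],[0,0,0],[0,0,0],[0,0,0],[0,0,0.02],[0,0,0.06],[0,0,0.1],[-0.16,-0.134,0.1],[-0.16,-0.134,0.1],[-0.16,-0.134,0.1],[-0.16,-0.134,0.1],[-0.16,-0.134,0.1],[-0.16,-0.134,0.1],[-0.16,-0.134,0.1],[-0.16,-0.134,0.1],[-0.16,-0.134,0.1],[-0.16,-0.134,0.1],[-0.16,-0.134,0.1],[-0.16,-0.134,0.1],[-0.16,-0.134,0.1]], rot=[[0,0,0],[0,0,0],[0,0,0],[0,0,0],[0,0,0],[0,0,0],[0,0,0],[0,0,1.57],[0,0,1.57],[0,0,1.57],[0,0,1.57],[0,0,1.57],[0,0,1.57],[0,0,1.57],[0,0,1.57],[0,0,1.57],[0,0,1.57],[0,0,1.57],[0,0,1.57],[0,0,1.57]], grip=1, squeeze=3)

```text
time: 34.92
ee_pos: [0.4759, -0.0108, 0.1376]
eef_rot: [0.037, 0.999, 0.0, 0.0]
ft_force: [-0.0, 0.6, -0.8]
width: 0.0871
grip_force: 0.0
```

Call:
arm_command(xyz=[[0,0,0],[0,0,-0.04],[0,0,-0.08],[0,0,-0.11],[0,0,-0.125],[0,0,-0.131],[0,0,-0.131],[0,0,-0.131]], rot=[[0,0,0],[0,0,0],[0,0,0],[0,0,0],[0,0,0],[0,0,0],[0,0,0],[0,0,0]])

```text
time: 35.58
ee_pos: [0.4765, -0.0108, 0.0073]
eef_rot: [0.042, 0.999, 0.0, 0.0]
ft_force: [-0.1, -0.5, 0.8]
width: 0.0875
grip_force: 0.0
```

Call:
arm_command(xyz=[[0,0,0],[0,0,0],[0,0,0],[0,0,0],[0,0,0],[0,0,0],[0,0,0],[0,0,0],[0,0,0],[0,0,0]], rot=[[0,0,0],[0,0,0],[0,0,0],[0,0,0],[0,0,0],[0,0,0],[0,0,0],[0,0,0],[0,0,0],[0,0,0]], grip=0)

```text
time: 36.42
ee_pos: [0.4762, -0.0107, 0.0067]
eef_rot: [0.041, 0.999, 0.0, 0.0]
ft_force: [0.2, 0.4, 4.1]
width: 0.0621
grip_force: 2.9
```

Call:
arm_command(xyz=[[0,0,0],[0,0,0],[0,0,0],[0,0,0],[0,0,0],[0,0,0],[0,0,0],[0,0,0],[0,0,0],[0,0,0],[0,0,0],[0,0,0],[0,0,0],[0,0,0],[0,0,0],[0,0,0],[0,0,0],[0,0,0],[0,0,0]], rot=[[0,0,0],[0,0,0],[0,0,0],[0,0,0],[0,0,-1.57],[0,0,-1.57],[0,0,-1.57],[0,0,-1.57],[0,0,-1.57],[0,0,-1.57],[0,0,-1.57],[0,0,-1.57],[0,0,-1.57],[0,0,-1.57],[0,0,-1.57],[0,0,-1.57],[0,0,-1.57],[0,0,-1.57],[0,0,-1.57]], grip=1)

```text
time: 38.0
ee_pos: [0.4758, -0.0107, 0.0065]
eef_rot: [0.734, 0.679, -0.0, 0.0]
ft_force: [0.2, 0.0, -0.5]
width: 0.0867
grip_force: 0.0
```

Call:
arm_command(xyz=[[0,0,0],[0,0,0],[0,0,0],[0,0,0],[0,0,0],[0,0,0],[0,0,0],[0,0,0],[0,0,0],[0,0,0]], rot=[[0,0,0],[0,0,0],[0,0,0],[0,0,0],[0,0,0],[0,0,0],[0,0,0],[0,0,0],[0,0,0],[0,0,0]], grip=0, squeeze=8)

```text
time: 38.83
ee_pos: [0.4759, -0.0108, 0.0066]
eef_rot: [0.735, 0.678, -0.0, 0.0]
ft_force: [-1.9, -0.1, 1.9]
width: 0.0595
grip_force: 8.0
```

```bash
python3 - <<'E'
from h import *
a=snap("top","pics/t1.png"); print(r.read_state()["time"])
for l in "shot_glass_mid tamper_mid leveller_mid dosing_cup_mid milk_jug_mid ceramic_cup_mid".split():
    for n in("top",):
        for d in r.spot_point(l,n): print(l,world(n,d["at"]).round(3),round(d["conf"],2))
cv2.imwrite("pics/t1c.png",cv2.resize(a[60:240,90:450,::-1],None,fx=2.2,fy=2.2,interpolation=cv2.INTER_CUBIC))
E
```

```text
38.8833
shot_glass_mid [ 0.628 -0.094  0.036] 0.94
shot_glass_mid [0.579 0.269 0.031] 0.58
shot_glass_mid [0.282 0.223 0.032] 0.57
tamper_mid [ 0.651 -0.267  0.051] 0.73
leveller_mid [ 0.639 -0.18   0.021] 0.91
dosing_cup_mid [0.636 0.122 0.05 ] 0.79
dosing_cup_mid [ 0.649 -0.268  0.051] 0.45
milk_jug_mid [0.46  0.246 0.038] 0.94
ceramic_cup_mid [ 0.477 -0.244  0.029] 0.92
```

View pics/t1c.png

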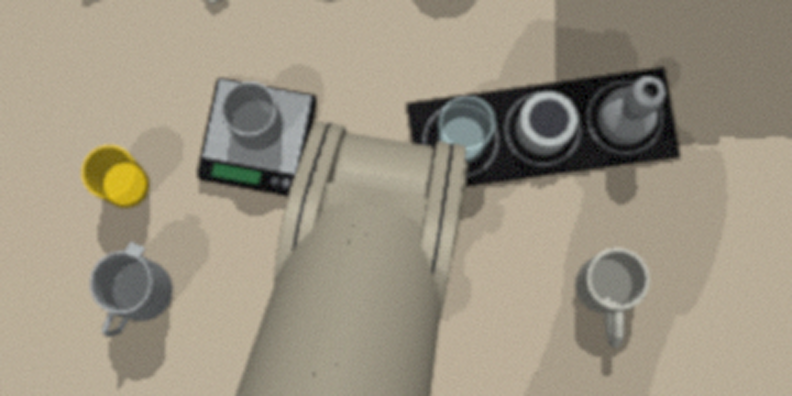

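The crop shows the glass, leveller and tamper (about (465,130), (545,125) and (628,115)) standing in their rings and the cup centred on the plate at (252,110); jug and ceramic cup are unmoved. Now the funnel.

Call:
arm_command(xyz=[[0,0,0.03],[0,0,0.07],[0,0,0.11],[0,0,0.145],[0.16,0.134,0.145],[0.16,0.134,0.145],[0.16,0.134,0.145],[0.16,0.134,0.145],[0.16,0.134,0.145],[0.16,0.134,0.145],[0.16,0.134,0.145],[0.16,0.134,0.145],[0.16,0.134,0.145],[0.16,0.134,0.145],[0.16,0.134,0.12],[0.16,0.134,0.1],[0.16,0.134,0.085],[0.16,0.134,0.085],[0.16,0.134,0.085]], rot=[[0,0,0],[0,0,0],[0,0,0],[0,0,0],[0,0,0],[0,0,0],[0,0,0],[0,0,0],[0,0,0],[0,0,0],[0,0,0],[0,0,0],[0,0,0],[0,0,0],[0,0,0],[0,0,0],[0,0,0],[0,0,0],[0,0,0]])

```text
time: 40.77
ee_pos: [0.6354, 0.1227, 0.092]
eef_rot: [0.735, 0.678, -0.0, -0.0]
ft_force: [0.0, 0.5, 0.2]
width: 0.0599
grip_force: 8.0
```

Call:
arm_command(xyz=[[0.0005,0.0005,-0.003],[0.0005,0.0005,-0.006],[0.0005,0.0005,-0.008],[0.0005,0.0005,-0.01],[0.0005,0.0005,-0.012],[0.0005,0.0005,-0.014],[0.0005,0.0005,-0.015],[0.0005,0.0005,-0.0155],[0.0005,0.0005,-0.0155]], rot=[[0,0,0],[0,0,0],[0,0,0],[0,0,0],[0,0,0],[0,0,0],[0,0,0],[0,0,0],[0,0,0]])

```text
time: 41.52
ee_pos: [0.6363, 0.1237, 0.0759]
eef_rot: [0.735, 0.678, -0.0, -0.0]
ft_force: [0.8, 0.1, -0.6]
width: 0.0601
grip_force: 8.0
```

Call:
arm_command(xyz=[[0,0,-0.0005],[0,0,-0.001],[0,0,-0.0013],[0,0,-0.0013]], rot=[[0,0,0],[0,0,0],[0,0,0],[0,0,0]])

```text
time: 41.85
ee_pos: [0.6366, 0.1237, 0.0756]
eef_rot: [0.735, 0.678, 0.0, -0.0]
ft_force: [-2.9, -0.2, 5.8]
width: 0.0596
grip_force: 7.8
```

Contact came at the expected height. I release, lift, back away and check.

Call:
arm_command(xyz=[[0,0,0],[0,0,0],[0,0,0],[0,0,0],[0,0,0.01],[0,0,0.03],[0,0,0.07],[0,0,0.11],[-0.25,-0.1,0.15],[-0.25,-0.1,0.15],[-0.25,-0.1,0.15],[-0.25,-0.1,0.15],[-0.25,-0.1,0.15],[-0.25,-0.1,0.15],[-0.25,-0.1,0.15],[-0.25,-0.1,0.15],[-0.25,-0.1,0.15]], rot=[[0,0,0],[0,0,0],[0,0,0],[0,0,0],[0,0,0],[0,0,0],[0,0,0],[0,0,0],[0,0,0],[0,0,0],[0,0,0],[0,0,0],[0,0,0],[0,0,0],[0,0,0],[0,0,0],[0,0,0]], grip=1)

```text
time: 43.27
ee_pos: [0.3863, 0.0236, 0.2259]
eef_rot: [0.735, 0.678, 0.002, -0.001]
ft_force: [0.7, 0.5, -0.0]
width: 0.0868
grip_force: 0.0
```

```bash
python3 - <<'E'
from h import *
a=snap("top","pics/t2.png"); b=snap("scene","pics/s2.png")
for l in "funnel_mid dosing_cup_mid shot_glass_mid tamper_mid leveller_mid".split():
    for n in("top","scene"):
        for d in r.spot_point(l,n)[:2]: print(l,n,world(n,d["at"]).round(3),round(d["conf"],2))
A=cv2.resize(a[80:160,170:420],(760,243),interpolation=cv2.INTER_CUBIC); B=cv2.resize(b[150:350,190:390],(350,350),interpolation=cv2.INTER_CUBIC)
C=np.zeros((593,760,3),np.uint8);C[:243]=A;C[243:,:350]=B;cv2.imwrite("pics/f2.png",C[:,:,::-1])
E
```

```text
funnel_mid top [0.639 0.124 0.082] 0.72
funnel_mid scene [0.637 0.123 0.085] 0.71
dosing_cup_mid top [0.634 0.124 0.05 ] 0.82
dosing_cup_mid scene [0.637 0.123 0.055] 0.6
shot_glass_mid top [ 0.627 -0.093  0.037] 0.93
shot_glass_mid top [0.281 0.225 0.032] 0.53
shot_glass_mid scene [ 0.621 -0.098  0.039] 0.72
shot_glass_mid scene [0.576 0.266 0.031] 0.72
tamper_mid top [ 0.654 -0.268  0.05 ] 0.65
tamper_mid scene [ 0.653 -0.267  0.05 ] 0.62
leveller_mid top [ 0.638 -0.179  0.023] 0.9
leveller_mid scene [ 0.638 -0.179  0.023] 0.88
```

View pics/f2.png

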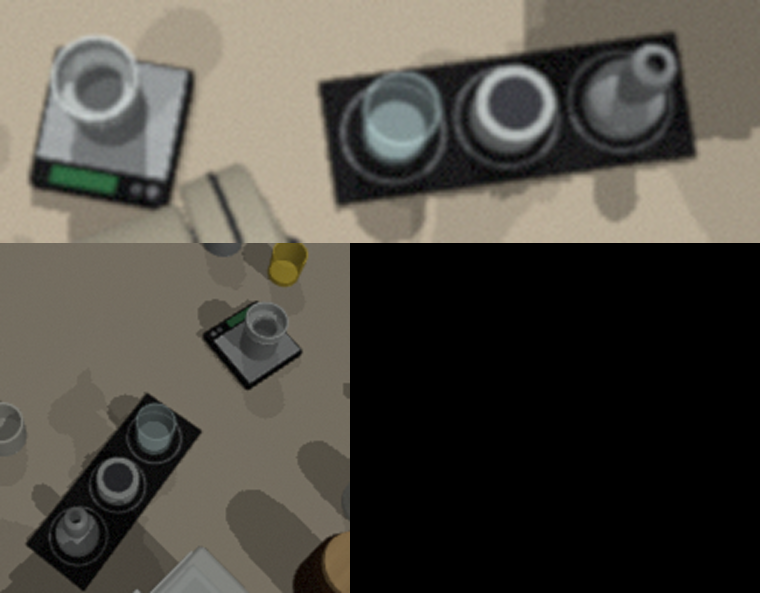

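Both views show the three tools centred in their rings. The funnel sits level on the cup, about 84 mm up at (0.637,0.123), which matches the fully seated height. I'm handing in.

```bash
python3 -c "
from bench import r
print(r.close_job())"
```

```text
the job is handed in; nothing more can be done
None
```

The counter is set as asked and handed in at about 44 s: leveller, glass and tamper each centred in its ring, dosing cup mid-plate on the scale with the funnel seated, and the milk jug and ceramic cup never touched.

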